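# Brush out the cup on the inspection slide

### The arm

A 6-joint arm with a two-finger parallel gripper is mounted at the origin on the work surface. World frame = base frame: x ahead of the robot, y to its left, z up, the work surface at z = 0. Lengths are in m, angles in rad, forces in N, time in s.
With the tool pointing down it reaches from about 0.225 to 0.875 m from the base axis. Payload 3.4 kg.
Tool frame: the origin (TCP) lies at the centre of the arm's flange, where the gripper is bolted on; the fingertips stand manip.tcp_to_tips ahead of it and the grasp point (between the pads) lies 155 mm ahead of it (manip.tcp_to_tips is the distance from the TCP to the fingertips, in m); z points along the fingers, y is the line along which they close (so a half turn about z gives the same grasp; the last joint's range is limited). The gripper opens to 85 mm and grips with 20 to 120 N. Pads are 22 mm wide; open, the fingers measure 114 mm over their backs; the gripper's body (76 mm by 85 mm) begins 54 mm behind the grasp point. The pads swing forward as they close: fully open they stand 13 mm farther back than shut.
Start: joints at [1.056, 0.276, 1.505, -0, 1.361, -0.121], TCP at [0.221, 0.531, 0.405] pointing down, gripper open.
Joint ranges: [-2.89, 2.89], [-0.75, 2.08], [0.22, 2.7], [-1.18, 4.32], [0.11, 2.71], [-2.7, 2.7]. Speed limits (rad/s): [2.57, 2.57, 3.14, 3.14, 3.14, 3.14].

### API

Orientations are given as a unit quaternion [w, x, y, z].
In Python, from station import manip, planner, grab_frame, camera_params, workorder gives the robot as it stands. Calls block until the motion is done:
- manip.movep(position, orientation): joint-space move of the TCP to a pose.
- manip.move_straight(position, orientation=None, rate=0.15): straight line of the TCP; orientation=None keeps the orientation; rate is the mean speed in m/s.
- manip.movej(angles): joint-space move.
- manip.open_jaws() and manip.grasp(effort=None): open the fingers fully, or close them until they stop; effort is the grip in N (None keeps the last).
- manip.dwell(seconds).
- planner.solve_ik(position, orientation): joint angles nearest the present ones, or None.
- grab_frame(name): name is "scene" or "side" or "wrist"; returns (picture, depth): 400x640x3 uint8, red, green, blue; 400x640 float32, m along the optical axis (not along the pixel's ray), 0 where there is no reading.
- camera_params(name): a dict with "vertical_fov" (degrees; the focal length in pixels is half the picture's height over the tangent of half this angle, whatever the lens; pixels are square), "cx", "cy" (the principal point, pixels), "rvec" (rotation vector, rad) and "tvec" (3), from world to camera coordinates, as OpenCV has them. Camera axes: x right, y down, z forward; pixel columns grow to the right and rows downward; lengths in m; the calibration is good to about 2 mm. A picture is of the moment at which its call begins: read the wrist's pose just before it. camera_params takes no time and is no camera call; for the wrist camera it gives the pose at the moment of the call.
A pose or a line that the arm cannot do raises manip.MotionError and nothing moves.
- workorder.sign_off(): hands the job in; it is judged then, once.
Readings, each from a call of its own:
- manip.read_clock(): time.
- manip.read_joint_positions(): joint angles.
- manip.read_joint_velocities(): joint speeds.
- manip.read_joint_efforts(): joint torques, N m.
- manip.read_eef_pos(): TCP position.
- manip.read_orientation(): TCP orientation.
- manip.read_force(): force on the tool from outside, world axes, zero at the start.
- manip.read_ft_torque(): the same for the moment, N m.
- manip.read_gripper_width(): finger opening in m.
- manip.read_grip_force(): force on a finger pad.
Only numpy, scipy, OpenCV 4.12 (cv2) and the standard library are available. Lean on these libraries where they do the work, as an engineer would, in place of code of your own. Each camera call takes 0.05 s, during which the arm holds its last target. There are 200 camera calls.

### The job

Pull the carriage with the steel cup out from under the lamp, all the way to its end stop, and leave it there. Then take the round brush off its fork stand and scrub the inside of the cup with three full strokes, each one down to the cup's floor and back up past half the cup's depth. Hang the brush back on the fork by its collar, upright, and do not disturb the bottle, the solder spool, the circuit board and the jar standing around.

Things in the scene. Friction and masses are not known exactly. Their poses are not given: they have to be found in the camera images.
- station: fixed slide, dark steel base 380 x 100 mm, two rods along its x axis. Origin on the table under the cup's axis when the carriage is at its end stop. The carriage is pulled along -x, roughly towards the robot (within 17 degrees). Lamp: flat white disc 90 mm in diameter, 159 to 183 mm high, centred at x = +125 mm, on a post at x = +195 mm (top 190 mm)
- carriage (a joint): travel of the carriage along the station's -x axis in m: 0 = fully in under the lamp, 0.12 = at the end stop at the -x end of the rods. It slides stiffly (about 3 N) and stays where it is left
- pull_post (a point): centre of the top of the carriage's pull post, an upright black cylinder 18 mm in diameter, 61 mm tall, top at 95 mm height; it moves with the carriage, 115 mm to the -x side of the cup's axis
- cup_floor (a point): centre of the inner floor of the open steel cup clamped on the carriage, 38 mm above the table; inner diameter 56 mm, outer 62 mm, inner depth 96 mm. Its axes are those of the station
- cup_rim (a point): centre of the mouth of that cup, 134 mm above the table
- fork: fixed brush stand, base plate 130 x 100 mm; origin on the table under the hanging brush. A post at x = +53 mm carries two level tines along x, reaching to x = -35 mm, open towards -x (towards the robot within 23 degrees). Gap between tines 18 mm; tines 10 mm wide, 10 mm thick, top at 175 mm; their ends (x = -35 to -28 mm) turn up 6 mm
- fork_seat (a point): centre between the tines, at the height of their top face (175 mm): the middle of the brush's collar underside belongs here. Its axes are those of the stand
- brush: round brush hanging upright, 205 mm long, 90 g. Origin at the centre of its lower end (tip), z up along it. Bristle head 40 mm in diameter from 0 to 70 mm, steel shank 10 mm from 70 to 125 mm, black collar 40 mm from 125 to 131 mm, wooden handle 20 mm from 131 to 205 mm
- brush_collar (a point): centre of the underside of the brush's collar, 125 mm above the tip. Collar and head do not pass between the tines, the shank does: to free the brush lift it 8 to 40 mm and draw it out at the open end
- flux_bottle: small bottle beside the fork stand, 32 mm in diameter, 85 mm tall, origin under its centre; leave alone
- solder_spool: solder spool beside the fork stand, 56 mm in diameter, 38 mm tall, origin under its centre; leave alone
- circuit_board: circuit board beside the slide, 70 x 45 mm, 16 mm tall, origin under its centre; leave alone
- paste_jar: low jar beside the slide, 36 mm in diameter, 35 mm tall, origin under its centre; leave alone
Things that resemble listed ones, but are neither listed nor needed, are in the scene too. Of the things that look like the brush, the larger one is meant. Leave any blue look-alike of the fork alone.

How it is judged:
By the outcome, as a careful person would: the job done as asked, in the order asked, and still so for the second after the job is handed in, with the robot touching nothing.
It also fails if it takes over 72 s, if anything falls off the work surface, if the arm or the gripper's body presses on something with over 40 N, if the wrist force passes 120 N, or if a joint passes its speed limit or range.

## Working session

There is one attempt and no reset: what is moved stays moved. The work goes in short steps, each a Python script; the robot and the scene stay as the last script left them, time stands still between calls to the robot, and variables do not carry over. Pictures are saved under pics/ and viewed, at most 10 in all, crops included, and the job is handed in when it is done.

```bash
mkdir -p pics; ls
cat > h.py <<'E'
import numpy as np, cv2
from station import manip, planner, grab_frame, camera_params, workorder
def cam(n):
    p=camera_params(n); R=cv2.Rodrigues(np.array(p["rvec"],float))[0]; t=np.array(p["tvec"],float).ravel()
    f=200/np.tan(np.radians(p["vertical_fov"])/2); return R,t,f,p["cx"],p["cy"]
def cloud(d,c):
    R,t,f,cx,cy=c; v,u=np.mgrid[:d.shape[0],:d.shape[1]]
    P=np.stack([(u-cx)/f*d,(v-cy)/f*d,d],-1); return (P-t)@R
def ray(u,v,c):
    R,t,f,cx,cy=c; return -R.T@t, R.T@np.array([(u-cx)/f,(v-cy)/f,1.])
def onplane(u,v,c,z):
    o,d=ray(u,v,c); return o+d*(z-o[2])/d[2]
def proj(P,c):
    R,t,f,cx,cy=c; q=R@np.asarray(P)+t; return q[0]/q[2]*f+cx,q[1]/q[2]*f+cy
def save(n,im): cv2.imwrite(f"pics/{n}.png",im[...,::-1])
E
python3 - <<'E'
from h import *
for n in ("scene","side","wrist"):
    c=cam(n); im,d=grab_frame(n); save(n,im); np.savez(f"pics/{n}.npz",im=im,d=d,R=c[0],t=c[1],f=c[2:])
    print(n,camera_params(n),(-c[0].T@c[1]).round(3),(d>0).mean())
print(manip.tcp_to_tips,manip.read_orientation(),manip.read_clock(),manip.read_gripper_width())
E
```

```text
pics
scene {'vertical_fov': 52.587882107989216, 'cx': 318.50993709278805, 'cy': 202.32062337275954, 'rvec': array([ 1.3362311 ,  2.41847101, -0.76930047]), 'tvec': array([ 0.26404918, -0.30204917,  1.23022374])} [0.935 0.299 0.843] 0.99609375
side {'vertical_fov': 53.19632686006437, 'cx': 321.42861310921046, 'cy': 198.2750566840037, 'rvec': array([ 2.13707891, -0.43179894,  0.26136328]), 'tvec': array([-0.47895114,  0.21482417,  0.81910841])} [ 0.202 -0.695  0.65 ] 0.99605078125
wrist {'vertical_fov': 62.59798224041581, 'cx': 319.2858307007321, 'cy': 201.8462981757271, 'rvec': array([-2.39383941, -1.59809581, -0.24453039]), 'tvec': array([-0.57481049, -0.03851944,  0.3800591 ])} [0.149 0.561 0.374] 0.99591015625
0.1734 [-2.16166712e-04  1.95638961e-01  9.80675745e-01 -6.57930254e-04] 0.15 0.08536508408540965
```

View pics/scene.png

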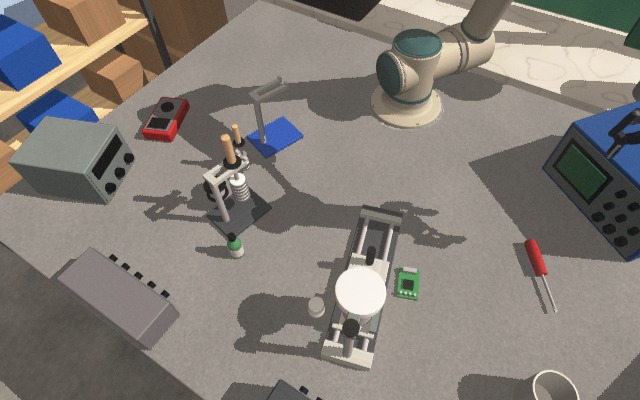

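View pics/side.png

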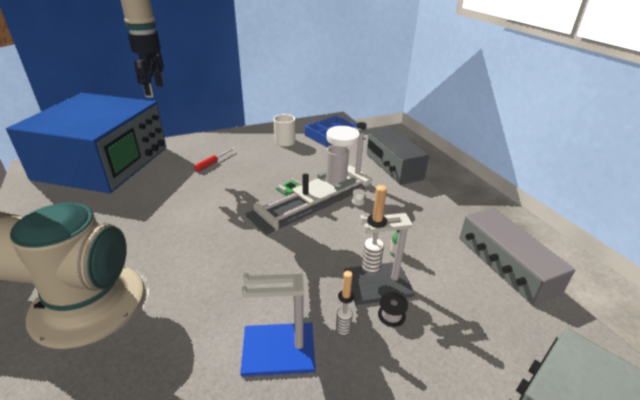

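The scene view shows the lamp disc at (360,291), the pull post at about (371,255), the real brush handle at (228,145), and the smaller look-alike at (237,133). In the side view the post is at (306,183), the brush handle at (380,200) with its collar at (377,220), the look-alike at (347,290) and the blue fork at (275,300).

```bash
cat > m.py <<'E'
from h import *
import sys
def load(n):
    z=np.load(f"pics/{n}.npz"); c=(z["R"],z["t"],*z["f"]); return z["im"],z["d"],c,cloud(z["d"],c)
if __name__=="__main__":
  for n in ("scene","side"):
    im,d,c,P=load(n); hsv=cv2.cvtColor(im,cv2.COLOR_RGB2HSV); H,S,V=[hsv[...,i].astype(int) for i in range(3)]
    X,Y,Z=P[...,0],P[...,1],P[...,2]; inb=(X>.15)&(X<.95)&(abs(Y)<.75)&(d>0)
    masks={"wood":(H>8)&(H<18)&(S>90)&(Z>.02)&(Z<.4)&inb,"white":(V>200)&(S<40)&(Z>.17)&(Z<.2)&inb,
     "dark":(V<50)&(Z>.03)&inb&(Z<.3),"green":(H>50)&(H<80)&(S>100)&inb&(Z<.12),"blue":(H>105)&(H<125)&(S>150)&inb&(Z<.05),
     "grey>.15":(Z>.15)&(Z<.19)&(S<40)&(V>90)&inb}
    for k,m in masks.items():
      N,L,st,ce=cv2.connectedComponentsWithStats(m.astype(np.uint8))
      for i in range(1,N):
        if st[i,4]<25: continue
        q=P[L==i]; lo,hi=np.percentile(q,[3,97],axis=0)
        print(n,k,ce[i].round(0),st[i,4],"lo",lo.round(3),"hi",hi.round(3))
E
python3 m.py
```

```text
scene wood [236. 134.] 104 lo [ 0.45  -0.264  0.102] hi [ 0.463 -0.253  0.154]
scene wood [228. 148.] 266 lo [ 0.554 -0.18   0.187] hi [ 0.57  -0.165  0.255]
scene white [215. 175.] 195 lo [ 0.58  -0.203  0.172] hi [ 0.624 -0.164  0.177]
scene white [361. 291.] 1949 lo [0.634 0.165 0.18 ] hi [0.708 0.242 0.185]
scene dark [167. 107.] 98 lo [ 0.403 -0.586  0.038] hi [ 0.436 -0.552  0.046]
scene dark [159. 123.] 177 lo [ 0.456 -0.569  0.035] hi [ 0.499 -0.519  0.041]
scene dark [617. 142.] 216 lo [0.195 0.46  0.254] hi [0.217 0.489 0.299]
scene dark [107. 157.] 466 lo [ 0.612 -0.523  0.084] hi [ 0.717 -0.483  0.117]
scene dark [238. 143.] 43 lo [ 0.444 -0.272  0.095] hi [ 0.469 -0.247  0.1  ]
scene dark [128. 157.] 76 lo [ 0.605 -0.522  0.032] hi [ 0.627 -0.507  0.052]
scene dark [232. 164.] 104 lo [ 0.545 -0.189  0.178] hi [ 0.579 -0.156  0.182]
scene dark [119. 172.] 80 lo [ 0.651 -0.503  0.032] hi [ 0.674 -0.489  0.053]
scene dark [207. 188.] 62 lo [ 0.568 -0.291  0.035] hi [ 0.59  -0.255  0.04 ]
scene dark [222. 186.] 41 lo [ 0.544 -0.253  0.034] hi [ 0.566 -0.239  0.039]
scene dar
[... 3088 characters left out ...]
1  ]
side dark [393. 303.] 418 lo [ 0.537 -0.291  0.036] hi [ 0.584 -0.243  0.04 ]
side dark [535. 367.] 65 lo [ 0.64  -0.512  0.041] hi [ 0.708 -0.478  0.119]
side dark [523. 387.] 80 lo [ 0.607 -0.525  0.042] hi [ 0.662 -0.496  0.118]
side green [289. 187.] 64 lo [0.506 0.227 0.004] hi [0.553 0.282 0.011]
side blue [323. 128.] 475 lo [0.712 0.475 0.01 ] hi [0.876 0.62  0.04 ]
side blue [276. 351.] 3172 lo [ 0.26  -0.312  0.008] hi [ 0.384 -0.204  0.015]
side grey>.15 [344. 136.] 612 lo [0.627 0.158 0.161] hi [0.737 0.234 0.185]
side grey>.15 [388. 224.] 592 lo [ 0.528 -0.206  0.162] hi [ 0.621 -0.158  0.182]
side grey>.15 [273. 285.] 1160 lo [ 0.276 -0.284  0.166] hi [ 0.365 -0.229  0.181]
```

Run:
```python
from h import *
for n,p in (("w1",[.60,.17,.56]),("w2",[.60,-.15,.56])):
    manip.movep(p,[0,0,1,0]); manip.dwell(.2)
    c=cam("wrist"); im,d=grab_frame("wrist"); save(n,im); np.savez(f"pics/{n}.npz",im=im,d=d,R=c[0],t=c[1],f=c[2:])
    print((-c[0].T@c[1]).round(3),manip.read_clock())
a=cv2.imread("pics/w1.png");b=cv2.imread("pics/w2.png")
cv2.imwrite("pics/w12.png",cv2.resize(np.vstack([a,b]),None,fx=.75,fy=.75,interpolation=cv2.INTER_AREA))
```

```text
[0.523 0.171 0.53 ] 2.3667
[ 0.523 -0.148  0.53 ] 3.8333
```

View pics/w12.png

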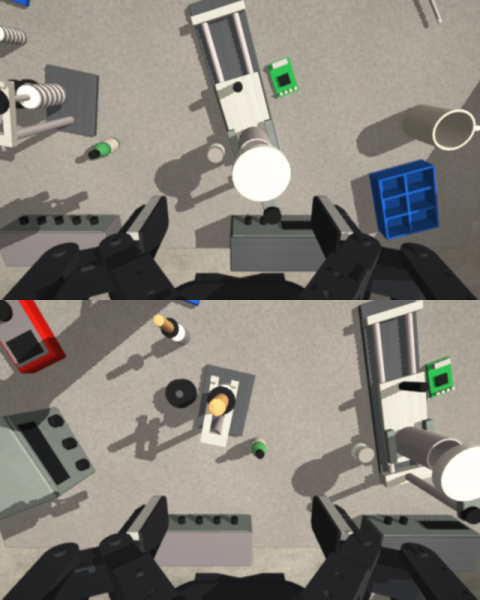

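w12.png is shown at 0.75 scale. At full size, the upper view has the lamp at (348,231), the pull post top at (316,116) and the rods running up to (290,15). The lower view has the brush handle at (293,138), the collar at (297,133), and the tines from about (310,105) to (280,190).

```bash
cat > m2.py <<'E'
from m import *
def tri(obs):
    A=np.zeros((3,3));b=np.zeros(3);rs=[]
    for u,v,c in obs:
        o,d=ray(u,v,c); d/=np.linalg.norm(d); M=np.eye(3)-np.outer(d,d); A+=M;b+=M@o; rs.append((o,M))
    x=np.linalg.solve(A,b); return x,[np.linalg.norm(M@(x-o)) for o,M in rs]
D={n:load(n) for n in ("scene","side","w1","w2")}
def comp(m,near):
    N,L,st,ce=cv2.connectedComponentsWithStats(m.astype(np.uint8)); ok=[i for i in range(1,N) if st[i,4]>15]
    i=min(ok,key=lambda i:np.hypot(*(ce[i]-near))); return L==i
# lamp
obs=[]
for n,uv in (("scene",(361,291)),("w1",(348,231)),("side",(342,134))):
    im,d,c,P=D[n]; m=comp((im.min(-1)>235)&(P[...,2]>.15),uv) if n!="side" else comp((im.min(-1)>200)&(P[...,2]>.178),uv)
    k=cv2.findContours(m.astype(np.uint8),cv2.RETR_EXTERNAL,cv2.CHAIN_APPROX_NONE)[0][0]
    e=cv2.fitEllipse(cv2.convexHull(k)); Q=P[m]; print("lamp",n,e,onplane(*e[0],c,.183).round(4), "zmed",np.median(Q[:,2]).round(4))
    if n!="side": obs.append((*e[0],c))
print("lamp tri",tri(obs))
# post: cloud points in the box, top
for n in D:
    im,d,c,P=D[n]; V=im.max(-1)
    m=(V<70)&(abs(P[...,0]-.545)<.03)&(abs(P[...,1]-.166)<.03)&(P[...,2]>.045)&(P[...,2]<.11)
    mt=m&(P[...,2]>.092)
    if mt.sum()>3:
        q=P[mt]; v,u=np.nonzero(mt); print("post top",n,mt.sum(),(u.mean(),v.mean()),q.mean(0).round(4),q.min(0).round(4),q.max(0).round(4),onplane((u.min()+u.max())/2,(v.min()+v.max())/2,c,.095).round(4))
    if m.sum()>10: q=P[m]; print("   all",n,m.sum(),q.min(0).round(4),q.max(0).round(4))
# rods/base yaw from w1 : cloud heights histogram along the slide
im,d,c,P=D["w1"]
L=np.array([.668,.2]); 
m=(abs(P[...,0]-.55)<.3)&(abs(P[...,1]-.17)<.14)&(P[...,2]>.012)&(P[...,2]<.045)&(P[...,0]<.53)&~((P[...,1]>.225))
q=P[m][:,:2].astype(np.float32); print("slide rect",cv2.minAreaRect(q),"z pct",np.percentile(P[m][:,2],[5,25,50,75,95]).round(3))
# fork tines
for n in ("w2","scene","side"):
    im,d,c,P=D[n]; X,Y,Z=[P[...,i] for i in range(3)]
    m=(Z>.168)&(Z<.184)&(abs(X-.575)<.08)&(abs(Y+.175)<.06)&(im.min(-1)>130)&(im.max(-1).astype(int)-im.min(-1)<40)
    q=P[m][:,:2].astype(np.float32); r=cv2.minAreaRect(q); print("tines",n,m.sum(),r, cv2.fitLine(q,cv2.DIST_HUBER,0,.01,.01).ravel().round(4),np.median(Z[m]))
    hs=cv2.cvtColor(im,cv2.COLOR_RGB2HSV); w=(hs[...,0]>7)&(hs[...,0]<20)&(hs[...,1]>80)&(abs(X-.56)<.04)&(abs(Y+.175)<.04)
    t=w&(Z>.25)
    if t.sum(): v,u=np.nonzero(t); print("  handle top",n,t.sum(),(u.mean(),v.mean()),P[t].mean(0).round(4))
    k=(im.max(-1)<60)&(Z>.17)&(Z<.19)&(abs(X-.56)<.04)&(abs(Y+.175)<.04); q=P[k]; print("  collar",n,k.sum(),cv2.minEnclosingCircle(q[:,:2].astype(np.float32)),q[:,2].mean())
    b=(Z>.0035)&(Z<.025)&(abs(X-.57)<.1)&(abs(Y+.175)<.09)&(im.max(-1)<95); q=P[b][:,:2].astype(np.float32)
    print("  base",n,b.sum(),cv2.minAreaRect(q) if len(q)>4 else None)
E
python3 m2.py
```

```text
lamp scene ((361.7671813964844, 290.65460205078125), (45.48074722290039, 47.8709602355957), 119.69579315185547) [0.6714 0.2063 0.183 ] zmed 0.1826
lamp w1 ((348.61627197265625, 231.56837463378906), (70.38886260986328, 76.11305236816406), 74.87863159179688) [0.6669 0.205  0.183 ] zmed 0.1836
lamp side ((342.39862060546875, 133.17681884765625), (14.305044174194336, 32.22771453857422), 90.28414916992188) [0.6672 0.1984 0.183 ] zmed 0.1834
lamp tri (array([0.66920041, 0.20552136, 0.17751566]), [np.float64(1.947608084457852e-05), np.float64(1.947608084460284e-05)])
post top scene 50 (np.float64(371.16), np.float64(249.66)) [0.5467 0.1666 0.094 ] [0.5378 0.1578 0.092 ] [0.5554 0.1742 0.0963] [0.547  0.1663 0.095 ]
   all scene 130 [0.5378 0.1578 0.0464] [0.5554 0.1758 0.0963]
post top side 13 (np.float64(305.0), np.float64(175.84615384615384)) [0.5423 0.1608 0.0952] [0.537  0.1562 0.0932] [0.548  0.1672 0.097 ] [0.5421 0.1603 0.095 ]
   all side 80 [0.5365 0.1553 0.0451] [0.5483 0.1672 0.097 ]
post top w1 112 (np.float64(316.375), np.float64(115.66071428571429)) [0.5435 0.1678 0.0955] [0.5
[... 1352 characters left out ...]
17468790709972382), 0.01981520652770996) 0.18029608544281162
  base scene 1418 ((0.5720584392547607, -0.1936272531747818), (0.1565788984298706, 0.18317480385303497), 82.46661376953125)
tines side 456 ((0.5767827033996582, -0.1798262745141983), (0.04095000773668289, 0.09671146422624588), 78.21253204345703) [ 0.9873 -0.1589  0.5853 -0.1892] 0.1748647263416588
  handle top side 58 (np.float64(380.86206896551727), np.float64(188.93103448275863)) [ 0.5575 -0.178   0.2541]
  collar side 93 ((0.5578032732009888, -0.17783324420452118), 0.018194962292909622) 0.18148738321677454
  base side 1369 ((0.5691117644309998, -0.17385639250278473), (0.14383554458618164, 0.1618092805147171), 13.655646324157715)
```

The heights check out: post top 0.0955, tine tops 0.175, collar top 0.1815, handle top about 0.255. The station yaw is about 16° and the fork yaw about -12°. Next I pull the carriage out.

```bash
cat >> h.py <<'E'
def q(deg): a=np.radians(deg)/2; return [0,-np.sin(a),np.cos(a),0]
def ax(deg): a=np.radians(deg); return np.array([np.cos(a),np.sin(a),0])
G=.155
def snap(n):
    c=cam("wrist"); im,d=grab_frame("wrist"); save(n,im); np.savez(f"pics/{n}.npz",im=im,d=d,R=c[0],t=c[1],f=c[2:]); return im,d,c
E
python3 - <<'E'
from h import *
p=np.array([.5437,.1675,.078+G]); Q=q(16)
manip.movep(p+[0,0,.13],Q); manip.move_straight(p,rate=.15); print(manip.read_force())
manip.grasp(60); print("w",manip.read_gripper_width(),manip.read_grip_force(),manip.read_force())
p0=np.array(manip.read_eef_pos())
manip.move_straight(p0-.108*ax(16),rate=.06); print(manip.read_force())
for k in range(20):
    t=p0-(.109+.001*k)*ax(16); manip.move_straight(t,rate=.03); F=np.array(manip.read_force()); print(k,(F@ax(16)).round(1),F.round(1),np.linalg.norm(np.array(manip.read_eef_pos())-p0).round(4))
    if F@ax(16)>15: break
print(manip.read_eef_pos(),manip.read_clock())
E
```

```text
[ 0.90391161 -0.2644472  -0.23343939]
w 0.016749849294568537 58.40361714363098 [-0.99782828 -2.14356235  3.7040686 ]
[ 1.6399975  -4.57024292  3.58031561]
0 1.6 [ 2.8 -4.1  3.9] 0.1094
1 4.3 [ 5.3 -2.9  2.5] 0.1099
2 5.7 [ 6.6 -2.4 -0.2] 0.1102
3 6.8 [ 7.5 -1.4 -3. ] 0.1105
4 9.8 [10.2 -0.1 -5. ] 0.1108
5 11.7 [12.3 -0.5 -7.8] 0.1111
6 13.9 [14.2  0.8 -8.6] 0.1114
7 15.4 [ 15.3   2.7 -11. ] 0.1118
[0.43642515 0.1363088  0.23345917] 10.8417
```

Run:
```python
from h import *
Q=q(16)
manip.open_jaws(); p=np.array(manip.read_eef_pos()); manip.move_straight(p+[0,0,.12],rate=.25)
for n,t in (("c1",[.60,.12,.50]),("c2",[.63,.20,.50])):
    manip.movep(t,[0,0,1,0]); manip.dwell(.2); snap(n)
print(manip.read_clock())
im,d=grab_frame("scene");save("s2",im)
a=cv2.imread("pics/c1.png");b=cv2.imread("pics/c2.png")
cv2.imwrite("pics/c12.png",cv2.resize(np.vstack([a,b]),None,fx=.75,fy=.75,interpolation=cv2.INTER_AREA))
```

```text
13.975
```

View pics/c12.png

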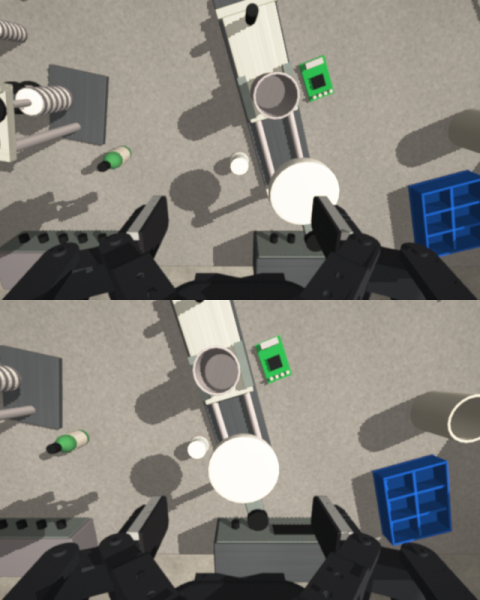

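The carriage is out. The cup rim is at about (368,127) in the first full-size frame and (288,93) in the second, and the lamp is at (406,257) and (325,225). Next I measure the rim, post and lamp.

```bash
cat > m3.py <<'E'
from m import *
def circ(q):
    A=np.c_[2*q,np.ones(len(q))]; s=np.linalg.lstsq(A,(q**2).sum(1),rcond=None)[0]; return s[:2],np.sqrt(s[2]+s[:2]@s[:2])
obs=[]
for n in ("c1","c2"):
    im,d,c,P=load(n); X,Y,Z=[P[...,i] for i in range(3)]
    m=(abs(Z-.134)<.0035)&(np.hypot(X-.54,Y-.165)<.06); q_=P[m]
    print(n,"rim",m.sum(),np.median(q_[:,2]).round(4),circ(q_[:,:2]),cv2.minEnclosingCircle(q_[:,:2].astype(np.float32)))
    mm=cv2.morphologyEx(m.astype(np.uint8),cv2.MORPH_CLOSE,np.ones((5,5))); k=max(cv2.findContours(mm,cv2.RETR_EXTERNAL,cv2.CHAIN_APPROX_NONE)[0],key=len); e=cv2.fitEllipse(k); print(e,onplane(*e[0],c,.134).round(4)); obs.append(ray(*e[0],c))
    l=(abs(Z-.183)<.004)&(np.hypot(X-.66,Y-.2)<.07)&(im.min(-1)>150); print(" lamp",l.sum(),cv2.minEnclosingCircle(P[l][:,:2].astype(np.float32)),np.median(Z[l]))
    f=(abs(Z-.0375)<.006)&(np.hypot(X-.54,Y-.165)<.03); print(" floor",f.sum(),P[f].mean(0) if f.sum() else 0)
    t=(im.max(-1)<70)&(abs(Z-.095)<.004)&(np.hypot(X-.436,Y-.136)<.03)
    if t.sum(): print(" post",t.sum(),cv2.minEnclosingCircle(P[t][:,:2].astype(np.float32)))
(o1,d1),(o2,d2)=obs; s=np.linalg.lstsq(np.c_[d1,-d2],o2-o1,rcond=None)[0]; print("tri rim",o1+s[0]*d1,o2+s[1]*d2)
E
python3 m3.py
```

```text
c1 rim 632 0.1344 (array([0.54866898, 0.16941239]), np.float64(0.029148619976463067)) ((0.5487579107284546, 0.16966557502746582), 0.030960433185100555)
((368.1835021972656, 126.64636993408203), (60.24482345581055, 62.996803283691406), 32.31721115112305) [0.5479 0.1695 0.134 ]
 lamp 5264 ((0.66933673620224, 0.20559482276439667), 0.046024125069379807) 0.1835972960510721
 floor 1408 [0.5411342  0.16736027 0.03775037]
 post 219 ((0.4394046664237976, 0.13789987564086914), 0.008304844610393047)
c2 rim 657 0.1343 (array([0.54888502, 0.16983724]), np.float64(0.029166255571641958)) ((0.5489679574966431, 0.1696535050868988), 0.031075412407517433)
((288.33123779296875, 93.42927551269531), (62.267120361328125, 65.88139343261719), 165.92868041992188) [0.548  0.1697 0.134 ]
 lamp 6701 ((0.6746124625205994, 0.20888438820838928), 0.05186985805630684) 0.1834907910326292
 floor 1404 [0.54500435 0.16781542 0.03858135]
tri rim [0.54796309 0.16965169 0.13318613] [0.5479957  0.16963905 0.13318682]
```

Post to cup measures 114 mm (115 expected) and lamp to cup 126 mm (125 expected), so the carriage is at its end stop. Next, the brush.

Run:
```python
from h import *
p=np.array([.559,-.1745,.219+G]); Q=q(-12)
manip.movep(p+[0,0,.09],Q); manip.move_straight(p,rate=.15)
manip.grasp(60); e=np.array(manip.read_eef_pos()); print("w",manip.read_gripper_width(),e,manip.read_force())
np.save("grasp.npy",e)
manip.move_straight(e+[0,0,.02],rate=.06); manip.dwell(.2); print(manip.read_force())
manip.move_straight(e+[0,0,.02]-.09*ax(-12),rate=.12); print(manip.read_force(),manip.read_gripper_width())
t=np.array(manip.read_eef_pos()); t[2]=.50; manip.move_straight(t,rate=.25)
manip.movep([.47,.02,.50],Q); manip.dwell(.2); e=manip.read_eef_pos()
for n in ("scene","side"):
    c=cam(n); im,d=grab_frame(n); save("b_"+n,im); np.savez(f"pics/b_{n}.npz",im=im,d=d,R=c[0],t=c[1],f=c[2:])
snap("b_wrist"); print(e,manip.read_clock())
a=cv2.imread("pics/b_side.png");b=cv2.imread("pics/b_scene.png")
cv2.imwrite("pics/b12.png",cv2.resize(np.vstack([a,b]),None,fx=.75,fy=.75,interpolation=cv2.INTER_AREA))
```

```text
w 0.018328041073518368 [ 0.55908856 -0.17449614  0.3744377 ] [-0.02857093  0.91804656  2.5583123 ]
[-0.22358341  0.70982084 -1.321022  ]
[-0.3028096   0.32854452 -0.88075887] 0.018836894224790027
[0.47038642 0.0186087  0.49963807] 20.0667
```

View pics/b12.png

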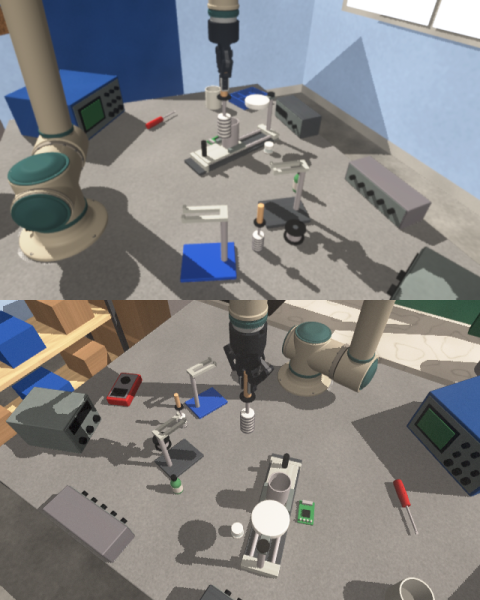

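The brush is held upright, free of the fork, with its head at about (299,168) in the side view and (329,160) in the scene view at full size. Next I check its axis against the TCP.

Run:
```python
from m import *
from scipy.optimize import least_squares
e=np.array([.47039,.0186,.49964])
for n in ("b_scene","b_side","b_wrist"):
    im,d,c,P=load(n); near=(np.hypot(P[...,0]-e[0],P[...,1]-e[1])<.045)
    o=(-c[0].T@c[1])[:2]
    for lab,a,b,r in (("headlow",.178,.21,.02),("headhigh",.21,.243,.02),("shank",.252,.295,.005)):
        m=near&(P[...,2]>a)&(P[...,2]<b); q=P[m]
        if len(q)<20: print(n,lab,len(q)); continue
        f=lambda s:np.hypot(*(q[:,:2]-s).T)-r
        s=least_squares(f,e[:2],loss="soft_l1",f_scale=.002); print(n,lab,len(q),(s.x-e[:2]).round(4),np.abs(s.fun).mean().round(4))
    m=near&(P[...,2]>.1)&(P[...,2]<.25); print(n,"zmin",np.percentile(P[m][:,2],[0,1,3]).round(4) if m.sum() else 0)
    k=near&(im.max(-1)<60)&(P[...,2]>.28)&(P[...,2]<.32); print(" collar z",k.sum(),np.percentile(P[k][:,2],[5,50,95]).round(4) if k.sum() else 0)
```

```text
b_scene headlow 193 [-0.0001 -0.0015] 0.0007
b_scene headhigh 244 [-0.     -0.0014] 0.001
b_scene shank 67 [ 0.0005 -0.0011] 0.0006
b_scene zmin [0.1752 0.1795 0.1818]
 collar z 161 [0.3033 0.3054 0.3073]
b_side headlow 219 [ 0.0007 -0.    ] 0.001
b_side headhigh 244 [0.0006 0.0001] 0.0009
b_side shank 72 [ 0.0003 -0.001 ] 0.0009
b_side zmin [0.177  0.1788 0.1811]
 collar z 70 [0.3049 0.3066 0.3077]
b_wrist headlow 339 [-0.0005  0.0011] 0.0003
b_wrist headhigh 555 [-0.0003  0.001 ] 0.0005
b_wrist shank 32 [-0.0009  0.001 ] 0.0001
b_wrist zmin [0.1795 0.1817 0.1849]
 collar z 1551 [0.3058 0.3069 0.3079]
```

The brush is coaxial with the TCP to about 1 mm, and its tip is 0.324 m below the TCP. Next, the scrub.

Run:
```python
from h import *
Q=q(-12); xy=[.5487,.1697]
P=lambda z:np.array([*xy,z])
manip.move_straight(P(.50),Q,rate=.2)
F0=np.array(manip.read_force())
manip.move_straight(P(.40),rate=.12); print((np.array(manip.read_force())-F0).round(1))
manip.move_straight(P(.3665),rate=.08); z=.3665
def feel(z):
    while z>.352:
        F=np.array(manip.read_force())-F0
        if F[2]>5 or abs(F[:2]).max()>15: break
        z-=.0008; manip.move_straight(P(z),rate=.03)
    print("floor cmd",z,np.array(manip.read_eef_pos()).round(4),(np.array(manip.read_force())-F0).round(1)); return z
zf=feel(z)
for k in range(2):
    manip.move_straight(P(zf+.068),rate=.12)
    manip.move_straight(P(zf+.002),rate=.12); feel(zf+.002)
manip.move_straight(P(zf+.068),rate=.12)
print((np.array(manip.read_force())-F0).round(1),manip.read_gripper_width(),manip.read_clock())
manip.move_straight(P(.50),rate=.2); manip.dwell(.2)
for n in ("scene","side"):
    c=cam(n); im,d=grab_frame(n); save("a_"+n,im); np.savez(f"pics/a_{n}.npz",im=im,d=d,R=c[0],t=c[1],f=c[2:])
e=np.array(manip.read_eef_pos())
C={}
for n in ("scene","side"):
    z=np.load(f"pics/a_{n}.npz"); p=cloud(z["d"],(z["R"],z["t"],*z["f"])); k=(z["im"].max(-1)<60)&(np.hypot(p[...,0]-e[0],p[...,1]-e[1])<.03)&(p[...,2]>.28)&(p[...,2]<.32)
    print(n,"collar z-tcp",(np.percentile(p[k][:,2],[5,50,95])-e[2]).round(4),(p[k][:,:2].mean(0)-e[:2]).round(4))
```

```text
[0.7 0.2 0.9]
floor cmd 0.36169999999999985 [0.5487 0.1697 0.3624] [-0.8 -0.5  5.7]
floor cmd 0.3612999999999998 [0.5488 0.1697 0.3625] [-0.3 -0.6  6.5]
floor cmd 0.3612999999999998 [0.5488 0.1697 0.3624] [-0.1 -1.   5.8]
[0.7 0.5 0.1] 0.01884907611586544 29.1583
scene collar z-tcp [-0.1964 -0.1948 -0.1934] [ 0.0075 -0.0005]
side collar z-tcp [-0.1943 -0.1932 -0.1921] [-0.0045 -0.0123]
```

The floor was felt where predicted, three times. Next I hang the brush back along the reverse path.

Run:
```python
from h import *
Q=q(-12); e=np.load("grasp.npy"); a=ax(-12)
manip.movep([.47,.02,.50],Q)
f=e-.09*a; manip.movep([f[0],f[1],.50],Q)
manip.move_straight(f+[0,0,.02],rate=.2); manip.dwell(.1); F0=np.array(manip.read_force())
manip.move_straight(e+[0,0,.02],rate=.1); print((np.array(manip.read_force())-F0).round(1))
manip.move_straight(e+[0,0,.003],rate=.06); z=.003
while z>-.004:
    F=np.array(manip.read_force())-F0
    if F[2]>2.5: break
    z-=.0007; manip.move_straight(e+[0,0,z],rate=.03)
print(z,F.round(1)); 
manip.open_jaws(); manip.dwell(.3); p=np.array(manip.read_eef_pos()); manip.move_straight(p+[0,0,.09],rate=.15)
manip.movep([.60,-.15,.56],[0,0,1,0]); manip.dwell(.3); snap("e1"); print(manip.read_clock())
for n in ("scene","side"):
    c=cam(n); im,d=grab_frame(n); save("e_"+n,im); np.savez(f"pics/e_{n}.npz",im=im,d=d,R=c[0],t=c[1],f=c[2:])
A=[cv2.imread(f"pics/{n}.png") for n in ("e1","e_side")]
cv2.imwrite("pics/e12.png",cv2.resize(np.vstack(A),None,fx=.75,fy=.75,interpolation=cv2.INTER_AREA))
from m import load
for n in ("e1","e_scene","e_side"):
    im,d,c,P=load(n); X,Y,Z=[P[...,i] for i in range(3)]; nr=(abs(X-.56)<.045)&(abs(Y+.175)<.045)
    k=(im.max(-1)<60)&(Z>.17)&(Z<.19)&nr; print(n,"collar",cv2.minEnclosingCircle(P[k][:,:2].astype(np.float32)),Z[k].mean())
    hs=cv2.cvtColor(im,cv2.COLOR_RGB2HSV); t=(hs[...,0]>7)&(hs[...,0]<20)&(hs[...,1]>80)&nr&(Z>.25); print("  top",P[t].mean(0).round(4) if t.sum() else 0)
```

```text
[ 0.5 -0.3  0.4]
-0.0005000000000000001 [-0.2 -0.3  3.5]
37.4833
e1 collar ((0.5585957765579224, -0.17391705513000488), 0.019355135038495064) 0.18149680025166767
  top [ 0.5569 -0.1748  0.2656]
e_scene collar ((0.5616092681884766, -0.17446276545524597), 0.019287755712866783) 0.18007601296717737
  top [ 0.5613 -0.1736  0.2538]
e_side collar ((0.5573670268058777, -0.1785888969898224), 0.018029194325208664) 0.18134739093481933
  top [ 0.5573 -0.179   0.254 ]
```

View pics/e12.png

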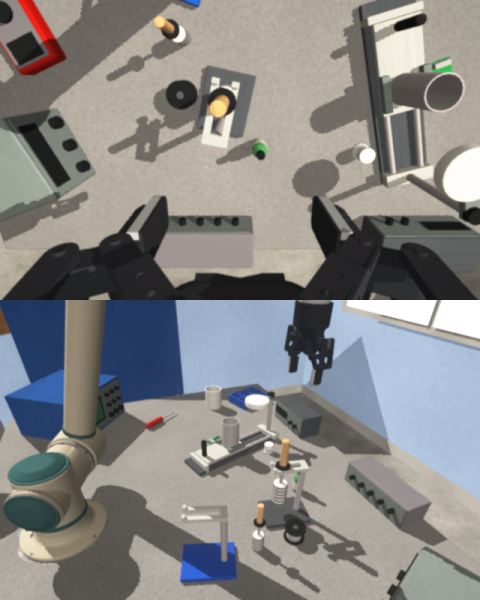

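The brush hangs upright at its original spot: collar at (293,135) in the wrist view, collar top at 0.1815. The carriage is still out, and the neighbouring things look undisturbed.

```bash
python3 -c "
from h import *
print(workorder.sign_off())"
```

```text
the job is handed in; nothing more can be done
None
```

The job is handed in at about 37.5 s on the robot clock: the carriage is at its end stop, the cup was scrubbed with three strokes to the floor, and the brush hangs upright on the fork again, with nothing else seen to have moved.

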